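Reset the cheese cutter's portion stop

TASK

Reset the portion stop of the cheese cutter: pull up the spring plunger's black knob, slide the stop along its rail to the hole at the tall ball-headed marker, and let the pin drop fully home in that hole. The hole is only roughly at its marker, so feel the pin in gently: never drag or jam it hard against the index strip. Leave everything else on the bench where it is.

Things in the scene. Friction and masses are not known exactly. Their poses are not given: they have to be found in the camera images.
- cutter: bench-top cheese cutter, fixed: white board 250 (its x) by 430 (its y) by 20 thick, origin at the centre of its underside, z up. Along its front, 75 toward -x of the origin, a straight rail runs parallel to its y: two steel rods between end blocks at y = +-165, tops 64 above the bench. A wire bow 72 high crosses the board at y = -198
- rail_mid (a point): middle of the rail. Below the rods lies a steel index strip, top 34 above the bench, with five openings in a row along the cutter's y: a 46 long parking slot in the middle and square holes 10.4 wide, centred 58 and 104 either side of the slot's middle. The strip as a whole is clamped up to 11 off this point along y, differently each time; its place is not reported and must be felt (or seen)
- stop (a joint): position (m) of the carriage on the rail, growing to the cutter's +y, 0 mid-rail, range +-0.12. Aluminium block 74 x 50 x 24 (cutter's x, y, z), top 62 above the bench, with a steel stop plate reaching 135 toward +x, 16 to the +y side of the knob, top 83 above the bench. Slides with 1 to 3 N drag (up to 6 N with the pin rubbing on the strip), stays where left. At the start the pin is down somewhere in the parking slot
- plunger (a joint): lift (m) of the spring plunger on the carriage: 0 = pin fully home in an opening, 0.009 = pin resting on top of the strip, 0.016 = pulled up to its stop. A damped spring pushes it down with 4 N at 0 and 9 N fully up; it does not stay up by itself. The pin is 8 across (1.2 play either way in a hole) and reaches 9 below the strip's top
- knob (a point): centre of the plunger's knob, a black upright cylinder 28 across and 24 tall; the point is 96 above the bench when the pin is home. Below it are a 10 thick stem and a 22 wide housing that ends 80 above the bench. The knob rises with the plunger and travels with the carriage
- pin_tip (a point): centre of the pin's lower end, straight below the knob, 71 under the knob's centre: 25 above the bench when home, 34 when it rests on the strip
- marker: tall steel marker, a 6 thick post with a 16 wide ball on top, 45 high, in the row along the board's front edge, 42 in front of the knob's line of travel; origin at its foot, y parallel to the rail. It stands at one of the four holes, a flat steel stud 14 across and 6 high at each other one. The wanted hole is the one nearest to it along the rail, up to 12 to either side of it
- cheese: a block of yellow cheese 36 x 80 x 40, lying on the far part of the cutter's board; a bystander, loose
- bowl_big: a steel mixing bowl, rim 200 across, 85 tall; a bystander, loose
- bowl_small: a steel bowl, rim 150 across, 60 tall; a bystander, loose
- jar: a closed amber glass jar, 72 across, 110 tall; a bystander, loose
- spoon: a steel spoon 200 long lying flat; a bystander, loose
- spatula: a kitchen spatula 260 long lying flat; a bystander, loose
- mug: a white mug, 80 across, 85 tall; a bystander, loose

How it is judged:
By the outcome, as a careful person would: the job done as asked, in the order asked, and still so for the second after the job is handed in, with the robot touching nothing.
It also fails if it takes over 38 s, if anything falls off the work surface, if the arm or the gripper's body presses on something with over 40 N, if the wrist force passes 120 N, or if a joint passes its speed limit or range.

ROBOT

A 7-joint arm with a two-finger parallel gripper is mounted at the origin on the work surface. World frame = base frame: x ahead of the robot, y to its left, z up, the work surface at z = 0. Lengths are in m, angles in degrees, forces in N, time in s.
With the tool pointing down it reaches from about 0.4 to 0.85 m from the base axis. Payload 10.4 kg.
Tool frame: the origin (TCP) lies midway between the tips of the shut fingers; the grasp point (between the pads) lies 19 mm behind it; y points along the fingers, z is the direction in which the jaws open and shut, and the axes are right-handed (so a half turn about y gives the same grasp; the last joint's range is limited). The gripper opens to 87 mm and grips with 3 to 60 N. Pads are 19 mm wide; open, the fingers measure 117 mm over their backs; the gripper's body (75 mm by 190 mm) begins 51 mm behind the grasp point.
Start: joints at [66.371, 19.034, -3.707, 83.658, 1.238, 77.344, -5.071], TCP at [0.238, -0.578, 0.223] pointing down, gripper open.
Joint ranges: [-148.97, 148.97], [-28.65, 121.19], [-84.17, 76.75], [9.2, 138.47], [-72.65, 252.65], [3.7, 117.97], [-149.18, 149.18]. Speed limits (degrees/s): [127.2, 127.2, 159.86, 159.86, 180, 180, 180].

INTERFACE

Orientations are given as a 3x3 rotation matrix whose columns are the frame's x, y, z axes.
In Python, from workcell import sensors, cams, job gives the robot as it stands.
- The arm moves only by the tool step_arm, never from a script. Its argument "steps" is a list of rows, each a list of 7 numbers: the shift along the world's x, y, z in m, then the turn, a rotation vector about the world's x, y, z in rad, then the finger opening in m, from 0 to 0.087. In form: [[dx, dy, dz, ax, ay, az, grip], ...]. A call has 1 to 10 rows; each row is the pose to reach, as a shift and turn from the pose commanded when the call began; what a row does not reach only later rows make up. A row lasts 1/8 s, in which the tool goes at most 62.5 mm and 10.7 degrees, less where a joint would pass 70% of its speed; a pose out of reach is approached as far as the arm can. A call with a gripper value outside its range is refused whole. The fingers move at their own pace and stop on an object; "grip_force" is the grip in N (left out, the last holds). Time passes only in rows, so rows that repeat a pose let the fingers close. It gives the time, the measured TCP pose, the force and the opening at its end, in the units of the state.
- sensors.sense(): the state, without advancing time (a new reading comes with each control period).
- cams.grab_frame(name): name is "side" or "top" or "wrist"; returns the picture (400x640x3 uint8, red, green, blue); there is no depth.
- cams.get_calibration(name): a dict with "K" (3x3 intrinsics, pixels), "R" (3x3) and "t" (3): a world point X has camera coordinates R X + t; the wrist camera has in their place "mount" (4x4, takes a point from camera to tool coordinates, whose origin is the TCP and whose axes are the tool frame's). Camera axes: x right, y down, z forward; pixel columns grow to the right and rows downward; lengths in m; the calibration is good to about 2 mm. A picture is of the moment at which its call begins: read the wrist's pose just before it. get_calibration takes no time and is no camera call.
- job.close_job(): hands the job in, once; it reports no verdict.
The state is a dict: "clock": time; "joint_pos": joint angles; "joint_vel": joint speeds; "joint_torque": joint torques, N m; "eef_pos": TCP position; "tcp_rot": TCP orientation; "wrist_force": force on the tool from outside, world axes, zero at the start; "torque": the same for the moment, N m; "grip_width": finger opening in m.
Only numpy, scipy, OpenCV 4.12 (cv2) and the standard library are available. Lean on these libraries where they do the work, as an engineer would, in place of code of your own. Each camera call takes 0.05 s, during which the arm holds its last target. There are 200 camera calls.

## Working session

There is one attempt and no reset: what is moved stays moved. The work goes in short steps, Python scripts to look and compute and a tool call to move; the robot and the scene stay as the last step left them, time stands still between calls to the robot, and variables do not carry over. Pictures are saved under pics/ and viewed, about 8 in all and at most 12, crops included, and the job is handed in when it is done.

Besides the shell and the picture viewer there is one more tool, called after "Emit:" as name([rows], argument=value, ...), one row to a line, values as JSON. step_arm: Moves the arm, as the interface text tells. Its arguments: {"type":"object","properties":{"steps":{"type":"array"},"grip_force":{"type":"number"}},"required":["steps"]}

```bash
mkdir -p pics; ls
python3 - <<'E'
from workcell import sensors,cams
import cv2,numpy as np
np.set_printoptions(precision=4,suppress=True)
s=sensors.sense();print({k:np.round(v,3) for k,v in s.items()})
for n in("side","top"):
    im=cams.grab_frame(n);cv2.imwrite(f"pics/{n}0.png",im[:,:,::-1]);c=cams.get_calibration(n);print(n,c["K"],c["R"],c["t"])
print(cams.get_calibration("wrist"))
E
```

```text
pics
{'clock': np.float64(0.0), 'joint_pos': array([66.372, 19.074, -3.709, 83.705,  1.238, 77.342, -5.072]), 'joint_vel': array([-0.031,  0.06 ,  0.013, -0.055, -0.006,  0.034,  0.028]), 'joint_torque': array([ -0.   , -62.327,   0.024, -38.99 ,  -0.062,   0.04 ,   0.   ]), 'eef_pos': array([ 0.237, -0.578,  0.222]), 'tcp_rot': array([[-0.925, -0.001,  0.38 ],
       [-0.38 ,  0.001, -0.925],
       [ 0.   , -1.   , -0.001]]), 'wrist_force': array([ 0.117, -0.596,  0.004]), 'torque': array([0.032, 0.014, 0.003]), 'grip_width': np.float64(0.087)}
side [[471.897    0.     320.3   ]
 [  0.     471.897  204.4837]
 [  0.       0.       1.    ]] [[ 0.9948 -0.1017  0.009 ]
 [-0.0702 -0.7459 -0.6624]
 [ 0.0741  0.6583 -0.7491]] [-0.4978  0.1195  1.5983]
top [[399.6121   0.     318.4355]
 [  0.     399.6121 197.7214]
 [  0.       0.       1.    ]] [[ 0.0014 -0.9999  0.0153]
 [-0.9964 -0.0027 -0.085 ]
 [ 0.085  -0.0151 -0.9963]] [-0.0143  0.5221  1.4286]
{'K': array([[278.0785,   0.    , 322.2289],
       [  0.    , 278.0785, 199.9311],
       [  0.    ,   0.    ,   1.    ]]), 'mount': array([[ 0.0003,  0.968 ,  0.2508, -0.0683],
       [ 0.0006, -0.2508,  0.968 , -0.1626],
       [ 1.    , -0.0002, -0.0007, -0.0007],
       [ 0.    ,  0.    ,  0.    ,  1.    ]])}
```

View pics/top0.png

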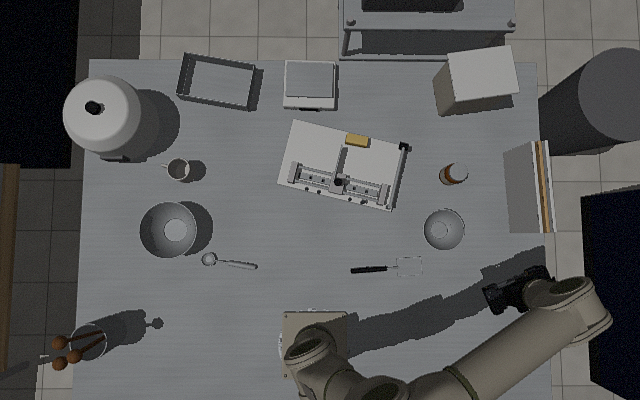

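View pics/side0.png

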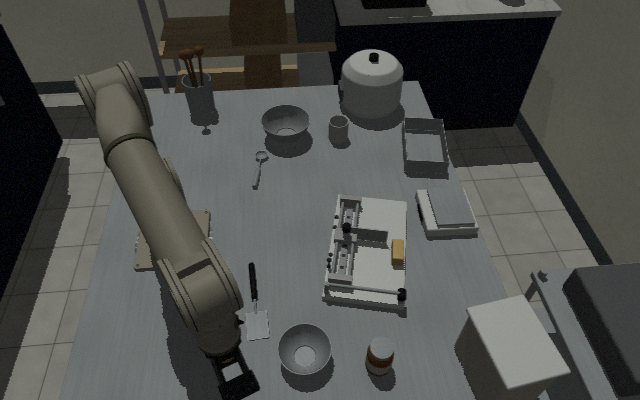

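The top view shows the board with corners near (293,120), (411,150), (392,210) and (278,184), and the knob near (340,182). The side view shows the knob near (347,227). I'll enlarge both.

Run:
```python
import cv2,numpy as np
a=cv2.imread("pics/top0.png")[112:218,270:420];b=cv2.imread("pics/side0.png")[190:310,315:415]
a=cv2.resize(a,None,fx=5,fy=5,interpolation=cv2.INTER_CUBIC);cv2.imwrite("pics/a.png",cv2.convertScaleAbs(a,alpha=1.3))
b=cv2.resize(b,None,fx=5,fy=5,interpolation=cv2.INTER_CUBIC);cv2.imwrite("pics/b.png",cv2.convertScaleAbs(b,alpha=1.3))
```

```text
(no output)
```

View pics/a.png

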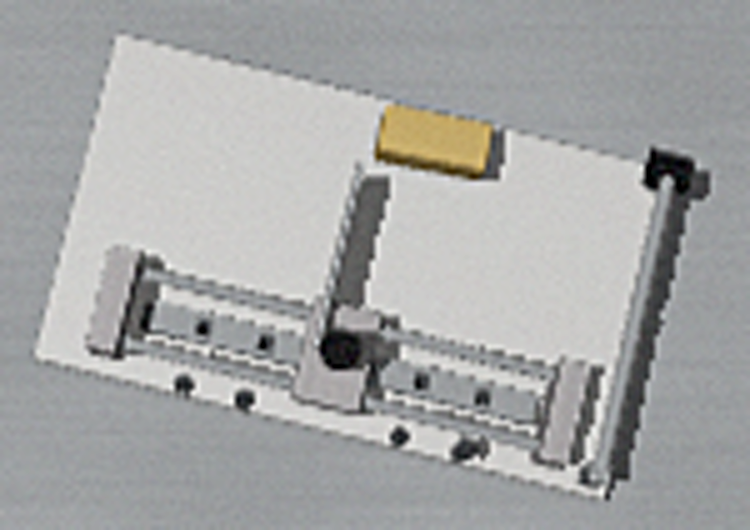

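View pics/b.png

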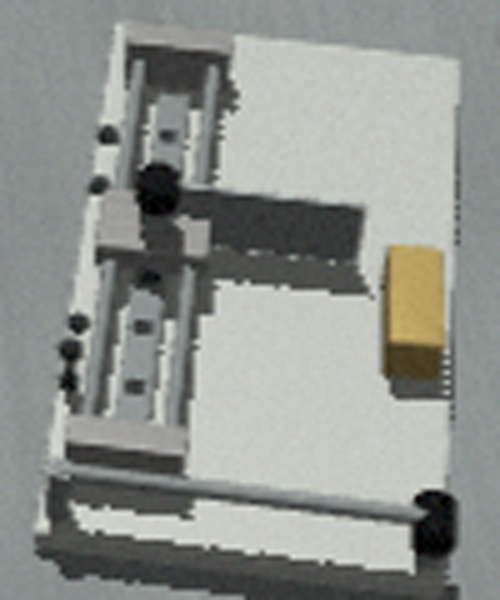

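The enlarged top view shows studs at crop (184,384), (244,400) and (400,436). The ball marker is at (465,448), the −y end, and the side view agrees: ball at (70,350), foot at (66,382). The wanted hole is therefore the −104 one, at crop (483,397) in the top view and (135,386) in the side view.

```bash
cat > h.py <<'E'
import numpy as np,cv2
from workcell import sensors,cams
np.set_printoptions(precision=4,suppress=True)
def ray(n,uv,s=None):
    c=cams.get_calibration(n);d=np.linalg.inv(c["K"])@np.array([*uv,1.])
    if n=="wrist":
        T=np.eye(4);T[:3,:3]=s["tcp_rot"];T[:3,3]=s["eef_pos"];M=T@c["mount"];return M[:3,3],M[:3,:3]@d
    return -c["R"].T@c["t"],c["R"].T@d
def onz(n,uv,z,s=None):
    o,d=ray(n,uv,s);return o+d*(z-o[2])/d[2]
def tri(a,b):
    A=0;B=0
    for o,d in(a,b):
        d=d/np.linalg.norm(d);P=np.eye(3)-np.outer(d,d);A=A+P;B=B+P@o
    return np.linalg.solve(A,B)
E
python3 - <<'E'
from h import *
T=lambda u,v:(270+(u-2)/5,112+(v-2)/5); S=lambda u,v:(315+(u-2)/5,190+(v-2)/5)
c=[onz("top",T(*p),.02) for p in[(118,37),(37,357),(608,497)]]
print("corners",c,np.linalg.norm(c[0]-c[1]),np.linalg.norm(c[2]-c[1]))
y=(c[1]-c[2])[:2];print("yaw from front",np.degrees(np.arctan2(-y[0],y[1])))
x=(c[0]-c[1])[:2];print("yaw from end",np.degrees(np.arctan2(x[1],x[0])))
o=(c[0]+c[2])/2;print("origin",o)
for nm,t,s in[("h104",(203,327),(168,135)),("h-58",(421,380),(143,327)),("h-104",(483,397),(135,386))]:
    print(nm,onz("top",T(*t),.034),onz("side",S(*s),.034))
print("h58",onz("top",T(265,341),.034))
print("knob",tri(ray("top",T(341,351)),ray("side",S(157,187))),onz("top",T(341,351),.1),onz("side",S(157,187),.1))
print("ball",onz("top",T(462,450),.057),onz("side",S(70,350),.057))
E
```

```text
corners [array([0.814 , 0.0804, 0.02  ]), array([0.5757, 0.1378, 0.02  ]), array([ 0.4746, -0.278 ,  0.02  ])] 0.2450883389444342 0.4278503728514929
yaw from front -13.677651347528691
yaw from end -13.533359391386234
origin [ 0.6443 -0.0988  0.02  ]
h104 [0.5963 0.0168 0.034 ] [0.5987 0.0176 0.034 ]
h-58 [ 0.5582 -0.1408  0.034 ] [ 0.5599 -0.141   0.034 ]
h-104 [ 0.546  -0.1856  0.034 ] [ 0.5488 -0.1856  0.034 ]
h58 [ 0.5862 -0.028   0.034 ]
knob [ 0.5726 -0.0789  0.0992] [ 0.5708 -0.0788  0.1   ] [ 0.5743 -0.0794  0.1   ]
ball [ 0.5058 -0.1672  0.057 ] [ 0.5087 -0.1702  0.057 ]
```

Emit:
step_arm([
  [0.04,0.055,0,0,0,0.12,0.06],
  [0.08,0.11,0,0,0,0.24,0.06],
  [0.12,0.165,0,0,0,0.36,0.06],
  [0.16,0.22,0,0,0,0.48,0.06],
  [0.2,0.28,0,0,0,0.6,0.06],
  [0.24,0.34,0,0,0,0.72,0.06],
  [0.28,0.4,-0.01,0,0,0.84,0.06],
  [0.315,0.46,-0.02,0,0,0.9425,0.06],
  [0.3356,0.499,-0.03,0,0,0.9425,0.06],
  [0.3356,0.499,-0.03,0,0,0.9425,0.06],
])

```text
clock: 1.35
eef_pos: [0.5738, -0.0759, 0.1918]
tcp_rot: [[-0.234, -0.001, 0.972], [-0.972, 0.001, -0.234], [-0.001, -1.0, -0.001]]
wrist_force: [-0.5, -0.5, -0.6]
grip_width: 0.06
```

Run:
```python
from h import *
s=sensors.sense();im=cams.grab_frame("wrist");cv2.imwrite("pics/w1.png",im[:,:,::-1]);print(s["clock"],s["eef_pos"],s["tcp_rot"],s["wrist_force"])
c=cams.get_calibration("wrist")
T=np.eye(4);T[:3,:3]=s["tcp_rot"];T[:3,3]=s["eef_pos"];M=np.linalg.inv(T@c["mount"])
for p in[(.5726,-.0789,.108),(.547,-.1856,.034),(.559,-.141,.034)]:
    q=c["K"]@(M@[*p,1])[:3];print(p,q[:2]/q[2])
```

```text
1.35 [ 0.5738 -0.0759  0.1918] [[-0.2337 -0.0005  0.9723]
 [-0.9723  0.001  -0.2337]
 [-0.0008 -1.     -0.0007]] [-0.4757 -0.5213 -0.5511]
(0.5726, -0.0789, 0.108) [322.2853 208.7375]
(0.547, -0.1856, 0.034) [322.4197 274.9515]
(0.559, -0.141, 0.034) [323.4186 241.3293]
```

View pics/w1.png

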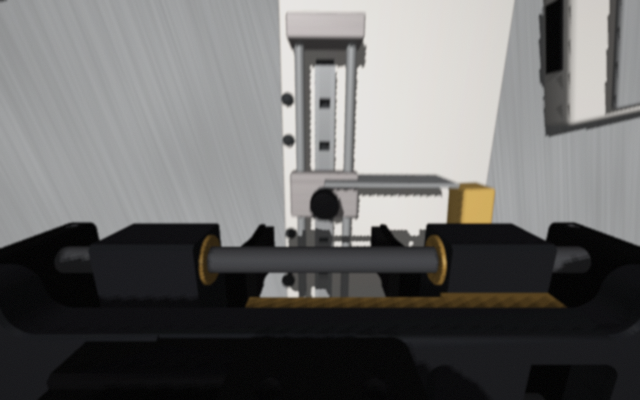

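The wrist view shows the knob at (323,204) and the two +y holes at (324,103) and (324,146). The −y holes are hidden by the gripper.

Run:
```python
from h import *
s=sensors.sense();im=cv2.imread("pics/w1.png");g=cv2.cvtColor(im,cv2.COLOR_BGR2GRAY)
def cen(u,v,r,th):
    m=(g[v-r:v+r+1,u-r:u+r+1]<th);ys,xs=np.nonzero(m);return (u-r+xs.mean(),v-r+ys.mean(),xs.min()+u-r,xs.max()+u-r,ys.min()+v-r,ys.max()+v-r)
k=cen(323,204,19,50);a=cen(324,103,6,60);b=cen(324,146,6,60);print(k,a,b)
R=s["tcp_rot"];y=-R[:2,0]
A=onz("wrist",a[:2],.034,s)[:2];B=onz("wrist",b[:2],.034,s)[:2];K=onz("wrist",k[:2],.1,s)[:2]
print("knob",K,onz("wrist",(k[0],k[4]),.108,s)[:2])
yc=np.array([.2365,.9716])
print(A,B,np.linalg.norm(A-B),"h-104:",A-.208*yc,B-.162*yc)
```

```text
(np.float64(324.58106169296985), np.float64(204.2238163558106), np.int64(311), np.int64(339), np.int64(189), np.int64(219)) (np.float64(324.078431372549), np.float64(102.45098039215686), np.int64(320), np.int64(328), np.int64(100), np.int64(105)) (np.float64(323.6341463414634), np.float64(145.09756097560975), np.int64(320), np.int64(328), np.int64(143), np.int64(148))
knob [ 0.5765 -0.0715] [ 0.5802 -0.0555]
[0.5984 0.023 ] [ 0.5875 -0.0214] 0.04565940386000611 h-104: [ 0.5492 -0.1791] [ 0.5492 -0.1788]
```

Run:
```python
from h import *
for i in range(3): f=cams.grab_frame("wrist")
s=sensors.sense();im=cams.grab_frame("wrist");g=cv2.cvtColor(im,cv2.COLOR_RGB2GRAY)
print(s["clock"],s["eef_pos"],s["joint_vel"])
def cen(u,v,r,th):
    ys,xs=np.nonzero(g[v-r:v+r+1,u-r:u+r+1]<th);return u-r+xs.mean(),v-r+ys.mean(),ys.min()+v-r,ys.max()+v-r
for n,p,z in(("k",(323,206,19,50),.1),("a",(324,105,7,60),.034),("b",(324,148,7,60),.034)):
    c=cen(*p);print(n,c,onz("wrist",c[:2],z,s))
t=cams.grab_frame("top");cv2.imwrite("pics/t1.png",t[:,:,::-1])
```

```text
1.55 [ 0.5729 -0.0788  0.192 ] [ 1.7615 -0.9323  1.5794  0.1387  0.1263  0.0328  0.2936]
k (np.float64(324.42424242424244), np.float64(203.07438016528926), np.int64(187), np.int64(218)) [ 0.5744 -0.0792  0.1   ]
a (np.float64(323.75409836065575), np.float64(101.14754098360656), np.int64(98), np.int64(105)) [0.5968 0.0155 0.034 ]
b (np.float64(323.43636363636364), np.float64(143.94545454545454), np.int64(141), np.int64(147)) [ 0.5857 -0.029   0.034 ]
```

Emit:
step_arm([
  [0.001,0,-0.04,0,0,0,0.06],
  [0.001,0,-0.08,0,0,0,0.06],
  [0.001,0,-0.104,0,0,0,0.06],
  [0.001,0,-0.106,0,0,0,0.06],
  [0.001,0,-0.106,0,0,0,0.02],
  [0.001,0,-0.106,0,0,0,0.02],
  [0.001,0,-0.106,0,0,0,0.02],
  [0.001,0,-0.106,0,0,0,0.02],
], grip_force=40)

```text
clock: 2.65
eef_pos: [0.5743, -0.0792, 0.0871]
tcp_rot: [[-0.236, 0.001, 0.972], [-0.972, -0.0, -0.236], [0.0, -1.0, 0.001]]
wrist_force: [-1.0, 0.2, 1.1]
grip_width: 0.0276
```

Emit:
step_arm([
  [0.001,0,0.005,0,0,0,0.02],
  [0.001,0,0.01,0,0,0,0.02],
  [0.001,0,0.0135,0,0,0,0.02],
  [0.001,0,0.0135,0,0,0,0.02],
  [0.001,0,0.0135,0,0,0,0.02],
])

```text
clock: 3.28
eef_pos: [0.5744, -0.0791, 0.0995]
tcp_rot: [[-0.236, -0.002, 0.972], [-0.972, 0.0, -0.236], [0.0, -1.0, -0.002]]
wrist_force: [-4.2, -0.2, -7.7]
grip_width: 0.027
```

Emit:
step_arm([
  [-0.003,-0.012,0,0,0,0,0.02],
  [-0.006,-0.025,0,0,0,0,0.02],
  [-0.0095,-0.039,0,0,0,0,0.02],
  [-0.013,-0.053,0,0,0,0,0.02],
  [-0.0165,-0.067,0,0,0,0,0.02],
  [-0.02,-0.081,0,0,0,0,0.02],
  [-0.023,-0.094,0,0,0,0,0.02],
  [-0.0255,-0.104,0,0,0,0,0.02],
  [-0.0263,-0.107,0,0,0,0,0.02],
  [-0.0263,-0.107,0,0,0,0,0.02],
])

```text
clock: 4.53
eef_pos: [0.5479, -0.1867, 0.0996]
tcp_rot: [[-0.237, -0.002, 0.972], [-0.972, 0.0, -0.237], [0.0, -1.0, -0.002]]
wrist_force: [-5.6, 0.7, -8.3]
grip_width: 0.0272
```

Run:
```python
from h import *
for i in range(3): cams.grab_frame("wrist")
s=sensors.sense();im=cams.grab_frame("wrist");si=cams.grab_frame("side");print(s["clock"],s["eef_pos"],s["wrist_force"],s["grip_width"])
t=cams.grab_frame("top")
a=cv2.resize(im[40:240,230:430],None,fx=3,fy=3,interpolation=cv2.INTER_CUBIC);b=cv2.resize(si[190:310,325:355],None,fx=5,fy=5,interpolation=cv2.INTER_CUBIC)
cv2.imwrite("pics/w2.png",im[:,:,::-1]);cv2.imwrite("pics/m2.png",np.hstack([a,b])[:,:,::-1])
```

```text
4.675 [ 0.5479 -0.1866  0.0996] [-4.7505 -0.847  -8.3643] 0.027281847375778358
```

View pics/m2.png

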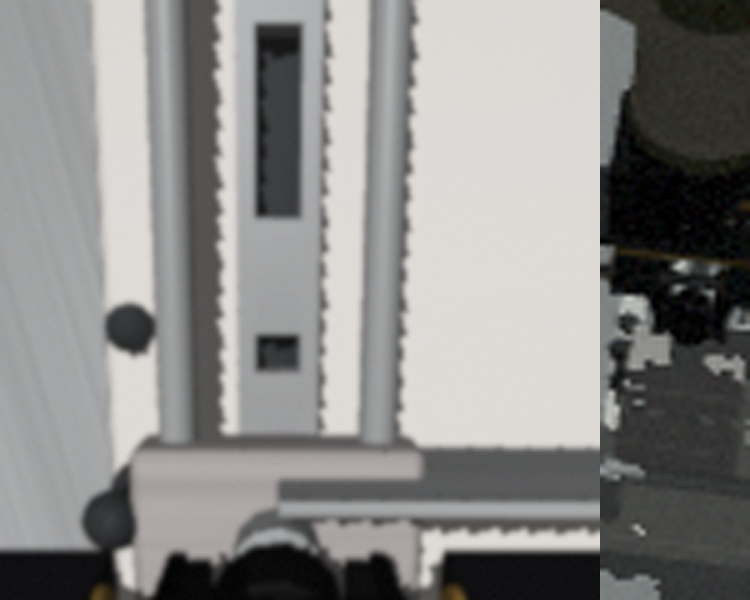

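The wrist view shows the −58 hole at crop (278,353) with rows 335–370, the slot at rows 25–216, and the carriage's +y edge near row 440. The knob is held up, and the ball marker is at the lower left.

Run:
```python
from h import *
s=sensors.sense();yc=np.array([.2365,.9716])
W=lambda u,v,z:onz("wrist",(230+(u-1)/3,40+(v-1)/3),z,s)[:2]
tcp=s["eef_pos"][:2]
f=lambda p:(p-tcp)@yc*1000
for n,u,v,z in(("hole top edge",278,335,.034),("hole bot edge",278,370,.034),("slot far",278,25,.034),("slot near",278,216,.034),("carr edge437",300,437,.062),("carr edge450",300,448,.062)): print(n,f(W(u,v,z)))
```

```text
hole top edge 50.512170208893096
hole bot edge 41.066930514139756
slot far 126.32443610164721
slot near 81.20801742405395
carr edge437 28.122082959835716
carr edge450 25.37245582292266
```

The strip puts the −104 hole within 0.5 mm of the pin. I'll lower gently and watch the force.

Emit:
step_arm([
  [0,0,-0.002,0,0,0,0.02],
  [0,0,-0.0035,0,0,0,0.02],
  [0,0,-0.0045,0,0,0,0.02],
  [0,0,-0.0055,0,0,0,0.02],
  [0,0,-0.0055,0,0,0,0.02],
])

```text
clock: 5.45
eef_pos: [0.5479, -0.1866, 0.0942]
tcp_rot: [[-0.236, -0.002, 0.972], [-0.972, -0.0, -0.236], [0.001, -1.0, -0.002]]
wrist_force: [-7.2, 0.7, -6.2]
grip_width: 0.0268
```

Emit:
step_arm([
  [0,0,-0.002,0,0,0,0.02],
  [0,0,-0.004,0,0,0,0.02],
  [0,0,-0.0055,0,0,0,0.02],
  [0,0,-0.0065,0,0,0,0.02],
  [0,0,-0.007,0,0,0,0.02],
  [0,0,-0.007,0,0,0,0.02],
])

```text
clock: 6.2
eef_pos: [0.548, -0.1866, 0.0874]
tcp_rot: [[-0.237, -0.002, 0.972], [-0.972, -0.0, -0.237], [0.001, -1.0, -0.001]]
wrist_force: [-7.0, 0.5, -5.4]
grip_width: 0.0271
```

Emit:
step_arm([
  [0,0,0,0,0,0,0.055],
  [0,0,0,0,0,0,0.055],
  [0,0,0,0,0,0,0.055],
  [0,0,0,0,0,0,0.055],
])

```text
clock: 6.7
eef_pos: [0.5494, -0.1862, 0.088]
tcp_rot: [[-0.236, 0.001, 0.972], [-0.972, -0.0, -0.236], [-0.0, -1.0, 0.001]]
wrist_force: [-0.5, 0.1, 0.2]
grip_width: 0.0532
```

Emit:
step_arm([
  [0,0,0.02,0,0,0,0.055],
  [0,0,0.06,0,0,0,0.055],
  [0,0,0.12,0,0,0,0.055],
  [-0.03,0.06,0.17,0,0,0,0.055],
  [-0.08,0.12,0.18,0,0,0,0.055],
  [-0.14,0.15,0.18,0,0,0,0.055],
  [-0.19,0.15,0.18,0,0,0,0.055],
  [-0.19,0.15,0.18,0,0,0,0.055],
  [-0.19,0.15,0.18,0,0,0,0.055],
])

```text
clock: 7.82
eef_pos: [0.3585, -0.0358, 0.2692]
tcp_rot: [[-0.236, 0.003, 0.972], [-0.972, -0.003, -0.236], [0.002, -1.0, 0.004]]
wrist_force: [0.3, -0.2, -0.6]
grip_width: 0.055
```

Run:
```python
from h import *
for i in range(3): cams.grab_frame("wrist")
s=sensors.sense();print(s["clock"],s["eef_pos"],s["wrist_force"])
t=cams.grab_frame("top");d=cams.grab_frame("side")
cv2.imwrite("pics/t3.png",t[:,:,::-1]);cv2.imwrite("pics/s3.png",d[:,:,::-1])
a=cv2.resize(t[112:218,270:420],None,fx=3,fy=3,interpolation=cv2.INTER_CUBIC);b=cv2.resize(d[190:310,315:415],None,fx=3,fy=3,interpolation=cv2.INTER_CUBIC)
o=np.zeros((360,750,3),np.uint8);o[:318,:450]=a;o[:,450:]=b;cv2.imwrite("pics/m3.png",o[:,:,::-1])
```

```text
7.975 [ 0.3596 -0.0361  0.2681] [-0.6284 -0.1665  0.1009]
```

View pics/m3.png

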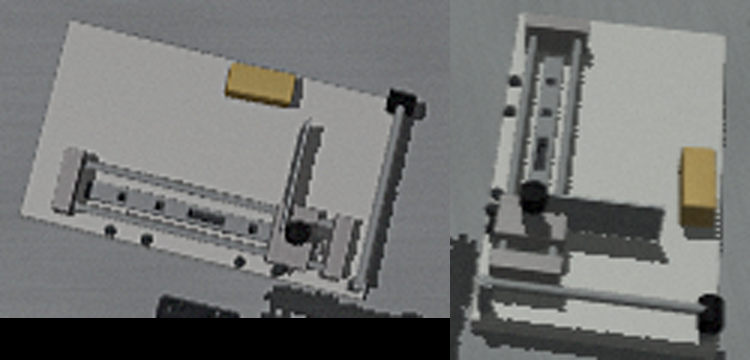

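Run:
```python
from h import *
def blob(f,u,v,r):
    g=cv2.imread(f,0);u,v=int(u),int(v);m=(g[v-r:v+r+1,u-r:u+r+1]<45).astype(np.uint8)
    n,l,st,c=cv2.connectedComponentsWithStats(m);i=1+np.argmax(st[1:,4]);return c[i]+[u-r,v-r],st[i]
for t,d,pt,ps in(("top0","side0",(338,182),(346,227)),("t3","s3",(369,189),(343,255))):
    a,b=blob(f"pics/{t}.png",*pt,6),blob(f"pics/{d}.png",*ps,7);print(a,b);print(t,tri(ray("top",a[0]),ray("side",b[0])))
```

```text
(array([337.5273, 181.2909]), array([ 2,  0,  8, 10, 55], dtype=int32)) (array([346.6337, 228.3861]), array([  3,   3,  12,  12, 101], dtype=int32))
top0 [ 0.5753 -0.0785  0.0912]
(array([368.7895, 189.1579]), array([ 2,  3,  9,  8, 57], dtype=int32)) (array([342.5889, 255.9111]), array([ 2,  3, 10, 12, 90], dtype=int32))
t3 [ 0.5477 -0.1865  0.0944]
```

Two-view knob height is 94 mm, against 91 mm by the same method at the start. That fits home, but it's noisy. I'll check with shut fingers just above the knob top: 108 mm if home, 117 mm if resting on the strip.

Emit:
step_arm([
  [0.05,-0.04,0,0,0,0,0],
  [0.1,-0.08,0,0,0,0,0],
  [0.15,-0.12,0,0,0,0,0],
  [0.188,-0.1505,-0.02,0,0,0,0],
  [0.188,-0.1505,-0.07,0,0,0,0],
  [0.188,-0.1505,-0.11,0,0,0,0],
  [0.188,-0.1505,-0.135,0,0,0,0],
  [0.188,-0.1505,-0.145,0,0,0,0],
  [0.188,-0.1505,-0.145,0,0,0,0],
])

```text
clock: 9.2
eef_pos: [0.547, -0.1866, 0.1222]
tcp_rot: [[-0.236, -0.001, 0.972], [-0.972, 0.001, -0.236], [-0.001, -1.0, -0.001]]
wrist_force: [0.7, 0.3, -0.1]
grip_width: 0.0002
```

Emit:
step_arm([
  [0,0,-0.003,0,0,0,0],
  [0,0,-0.005,0,0,0,0],
  [0,0,-0.007,0,0,0,0],
  [0,0,-0.009,0,0,0,0],
  [0,0,-0.011,0,0,0,0],
  [0,0,-0.011,0,0,0,0],
])

```text
clock: 9.95
eef_pos: [0.5467, -0.1866, 0.1114]
tcp_rot: [[-0.236, -0.0, 0.972], [-0.972, 0.0, -0.236], [-0.0, -1.0, -0.0]]
wrist_force: [0.6, 0.2, -0.3]
grip_width: 0.0004
```

Emit:
step_arm([
  [0,0,-0.001,0,0,0,0],
  [0,0,-0.0018,0,0,0,0],
  [0,0,-0.0025,0,0,0,0],
  [0,0,-0.0025,0,0,0,0],
])

```text
clock: 10.45
eef_pos: [0.5468, -0.1866, 0.109]
tcp_rot: [[-0.236, -0.0, 0.972], [-0.972, 0.0, -0.236], [-0.0, -1.0, -0.0]]
wrist_force: [0.3, -0.5, 0.4]
grip_width: 0.0003
```

Emit:
step_arm([
  [0,0,-0.0005,0,0,0,0],
  [0,0,-0.001,0,0,0,0],
  [0,0,-0.001,0,0,0,0],
])

```text
clock: 10.82
eef_pos: [0.5469, -0.1867, 0.1085]
tcp_rot: [[-0.236, 0.0, 0.972], [-0.972, -0.0, -0.236], [0.0, -1.0, 0.0]]
wrist_force: [-1.4, 0.9, 4.7]
grip_width: 0.0004
```

Contact comes at 108.5 mm, the home height. I'll back off and hand in.

Emit:
step_arm([
  [0,0,0.03,0,0,0,0],
  [0,0,0.08,0,0,0,0],
  [0,0,0.14,0,0,0,0],
  [0,0,0.16,0,0,0,0],
  [-0.06,0.04,0.16,0,0,0,0],
  [-0.12,0.08,0.16,0,0,0,0],
  [-0.18,0.12,0.16,0,0,0,0],
  [-0.18,0.12,0.16,0,0,0,0],
  [-0.18,0.12,0.16,0,0,0,0],
])

```text
clock: 11.95
eef_pos: [0.366, -0.0661, 0.2685]
tcp_rot: [[-0.236, 0.001, 0.972], [-0.972, -0.002, -0.236], [0.002, -1.0, 0.002]]
wrist_force: [-0.4, -0.7, 0.9]
grip_width: 0.0002
```

Run:
```python
from h import *
for i in range(3): cams.grab_frame("wrist")
t=cams.grab_frame("top");g=cv2.imread("pics/t3.png");print("px changed at cutter",(cv2.absdiff(t[:,:,::-1],g)[115:200,270:420].max(2)>60).sum())
from workcell import job
print(job.close_job())
```

```text
px changed at cutter 0
the job is handed in; nothing more can be done
None
```

The portion stop is reset at the ball-headed marker, the hole at the rail's −y end, and the job is handed in at about 12 s. I gripped the knob, lifted the pin about 12 mm, slid the stop about 110 mm and lowered the pin into the hole. Then I let go and backed clear.

- **Alignment before lowering:** the wrist camera put the hole within about 0.5 mm of the pin, inside the 1.2 mm play.
- **Lowering:** the wrist force stayed at the spring's own pull through the strip-top height. Near the bottom it read 5.4 N where about 4 N was expected, with about 7 N sideways from the grip, and this dropped to zero on release.
- **Pin home:** a light touch on the knob top made contact at 108.5 mm. That matches home (108 mm), not resting on the strip (117 mm).
- **Less clear check:** the two-camera knob height read about 3 mm higher than at the start (94 against 91 mm). I took that as pixel noise, because the touch is more precise.
- **Cutter after backing off:** the top view showed no change at the cutter compared with before the touch. I did not compare the loose items against the start, and only the cheese was in that view, but the arm touched nothing except the knob.

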